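# Level the bench shelf on its foot

## Robot

A 6-joint arm with a two-finger parallel gripper is mounted at the origin on the work surface. World frame = base frame: x ahead of the robot, y to its left, z up, the work surface at z = 0. Lengths are in m, angles in rad, forces in N, time in s.
With the tool pointing down it reaches from about 0.35 to 0.8 m from the base axis. Payload 7.3 kg.
Tool frame: the origin (TCP) lies between the finger pads; the fingertips stand 25 mm ahead of it and the grasp point (between the pads) lies 6 mm ahead of it (r.tip_extent is the distance from the TCP to the fingertips, in m); z points along the fingers, y is the line along which they close (so a half turn about z gives the same grasp; the last joint's range is limited). The gripper opens to 85 mm and grips with 20 to 120 N. Pads are 22 mm wide; open, the fingers measure 114 mm over their backs; the gripper's body (76 mm by 85 mm) begins 54 mm behind the grasp point. The pads swing forward as they close: fully open they stand 13 mm farther back than shut.
Start: joints at [1.099, 0.342, 1.524, -0, 1.275, -0.146], TCP at [0.168, 0.497, 0.256] pointing down, gripper open.
Joint ranges: [-2.53, 2.53], [-0.77, 2.02], [0.04, 2.7], [-1, 4.14], [0.28, 2.66], [-3.11, 3.11]. Speed limits (rad/s): [2.57, 2.57, 3.14, 3.14, 3.14, 3.14].

## Interface

Orientations are given as a unit quaternion [x, y, z, w].
In Python, from workcell import r, command_gripper, optics gives the robot as it stands. The module is installed in compiled form; this text tells all that it offers. Calls block until the motion is done:
- r.reach(position, orientation): joint-space move of the TCP to a pose.
- r.move_straight(position, orientation=None, speed=0.15, max_force=None): straight line of the TCP; orientation=None keeps the orientation; speed is the mean speed in m/s. With max_force (N) it stops when the force on the tool has changed by that much, and returns True; else False.
- r.movej(angles): joint-space move.
- command_gripper(opening, force=None): finger opening in m; force is the grip in N (None keeps the last); returns when the fingers have stopped.
- r.hold(seconds).
- r.solve_ik(position, orientation): joint angles nearest the present ones, or None.
- r.read_state(): the state.
- optics.get_image(name): name is "side" or "top" or "wrist"; returns (picture, depth): 400x640x3 uint8, red, green, blue; 400x640 float32, m along the optical axis (not along the pixel's ray), 0 where there is no reading.
- optics.camera_model(name): a dict with "K" (3x3 intrinsics, pixels), "R" (3x3) and "t" (3): a world point X has camera coordinates R X + t; the wrist camera has in their place "tool_from_camera" (4x4, takes a point from camera to tool coordinates, whose origin is the TCP and whose axes are the flange's). Camera axes: x right, y down, z forward; pixel columns grow to the right and rows downward; lengths in m; the calibration is good to about 2 mm. A picture is of the moment at which its call begins: read the wrist's pose just before it. camera_model takes no time and is no camera call.
A pose or a line that the arm cannot do raises r.PlanningError and nothing moves.
- r.finish_job(): hands the job in; it is judged then, once.
The state is a dict: "time_s": time; "joint_positions": joint angles; "dq": joint speeds; "tau": joint torques, N m; "eef_pos": TCP position; "eef_rot": TCP orientation; "contact_force": force on the tool from outside, world axes, zero at the start; "torque": the same for the moment, N m; "grip_width": finger opening in m; "grip_force": force on a finger pad.
Only numpy, scipy, OpenCV 4.12 (cv2) and the standard library are available. Lean on these libraries where they do the work, as an engineer would, in place of code of your own. Each camera call takes 0.05 s, during which the arm holds its last target. There are 200 camera calls.

## Task

Level this bench shelf before its bins go back on: lay the spirit level flat on the shelf beside the foot's knob, pointing front to back (set it down, do not drop it), then turn the knob of the levelling foot until the bubble stands in the middle between the two lines. Finish with your fingers pressing the level firmly down on the shelf, bubble still centred, and keep pressing so the lock nut can be tightened under load; leave the other parts on the bench where they are.

Things in the scene. Friction and masses are not known exactly. Their poses are not given: they have to be found in the camera images.
- deck: Bare steel shelf, 272 mm deep x 280 wide, flat top about 100 mm above the bench. Origin: middle of the rear edge, on the top face, x to the rear (shelf from x -275 to -3 mm), y left, z up. Front faces the robot. Rear edge hooked into a fixed black rail, 300 wide, 35 mm higher than the shelf. Pivots about its rear edge (y axis) as the foot turns; starts with the front 1 to 3 mm too low.
- knob (a point): Black knurled hand knob on the levelling foot, centre, on its vertical axis, 129 mm above the bench; 44 mm diameter, 24 high, grip from above at any yaw. Mid width, 240 mm before the rear edge; lock nut below. Stiff (0.08 N m), several turns of travel, stays where left, keeps its height. Clockwise from above raises the shelf front 4 mm a turn (2.65 mrad of tilt per rad); the other way lowers it.
- level: Spirit level: aluminium and steel bar 200 mm long, 34 wide, 40 high, 0.7 kg, vial in the middle of its top (pale liquid, light bubble 22 mm long, two black lines 26 mm apart). Origin: centre of the underside; x along its length, z up. Starts on the bench left of the shelf, standing on its base. Its rigid top may be pressed anywhere, best in the middle. Both ends are alike.
- bubble (a joint): Bubble position along the level's own x: 0 midway between the lines, in m, positive towards the level's +x end, limits +-0.024. It goes to the higher end, 1.2 mm per mrad of the level's tilt along its length, and needs about 2 s to settle.
- bin: bystander: small blue open stock bin with parts, 140 x 100 x 75 mm, on the bench; origin centre of underside
- bracket: bystander: slotted steel mounting bracket lying on the bench, 120 x 40 x 12 mm; origin centre of underside
- connector: bystander: black valve connector, 36 x 30 x 28 mm with an 18 mm long gland, on the bench; origin centre of underside
- coil: bystander: grey valve coil, 50 x 38 x 38 mm with a 12 mm steel stub on top, on the bench; origin centre of underside
Things that resemble listed ones, but are neither listed nor needed, are in the scene too. Several things have the shape of the level; the one meant has the colours described above.

How it is judged:
By the outcome, as a careful person would: the job done as asked, in the order asked, and still so for the second after the job is handed in, while the arm keeps its last pose, push and grip.
It also fails if it takes over 72 s, if anything falls off the work surface, if the arm or the gripper's body presses on something with over 40 N, if the wrist force passes 120 N, or if a joint passes its speed limit or range.

## Working session

There is one attempt and no reset: what is moved stays moved. The work goes in short steps, each a Python script; the robot and the scene stay as the last script left them, time stands still between calls to the robot, and variables do not carry over. Pictures are saved under pics/ and viewed, at most 10 in all, crops included, and the job is handed in when it is done.

```bash
mkdir -p pics; ls
python3 - <<'E'
from workcell import r, optics
import cv2,numpy as np
s=r.read_state();print(s)
for n in ("top","side"):
    p,d=optics.get_image(n);cv2.imwrite(f"pics/{n}0.png",p[:,:,::-1]);np.savez(f"pics/{n}0.npz",p=p,d=d)
    m=optics.camera_model(n);print(n,m)
print(optics.camera_model("wrist"))
E
```

```text
pics
{'time_s': 0.0, 'joint_positions': array([ 1.09904093e+00,  3.42731746e-01,  1.52502063e+00, -1.74247244e-05,
        1.27536379e+00, -1.46016986e-01]), 'dq': array([ 1.14323479e-03,  2.52745121e-04, -1.36579257e-05,  1.94507966e-03,
       -1.50767300e-03,  1.22519945e-03]), 'tau': array([-1.58756433e-03, -4.33693528e+01, -2.46003449e+01, -3.36909861e-04,
        7.96870241e-03,  1.46522888e-05]), 'eef_pos': array([0.16783363, 0.49707636, 0.25561997]), 'eef_rot': array([ 1.62147549e-01,  9.86766230e-01, -7.28238447e-04, -2.23633832e-04]), 'contact_force': array([ 0.36055126,  0.46431241, -0.20770681]), 'torque': array([-0.02008611,  0.02325138,  0.00506273]), 'grip_force': 0.0, 'grip_width': 0.08544916856232777}
top {'K': array([[403.45807992,   0.        , 313.90898907],
       [  0.        , 403.45807992, 201.2374283 ],
       [  0.        ,   0.        ,   1.        ]]), 'R': array([[-2.80591868e-02, -9.99594776e-01, -4.79229290e-03],
       [-9.89408587e-01,  2.84556704e-02, -1.42340866e-01],
       [ 1.42419554e-01,  7.47566790e-04, -9.89806098e-01]]), 't': array([0.059999
[... 219 characters left out ...]
8, -0.1549402 , -0.00740775],
       [-0.08950406,  0.60837888, -0.78858364],
       [ 0.12669003, -0.77837566, -0.61488289]]), 't': array([0.51335726, 0.13670567, 1.48370303])}
{'K': array([[322.09432988,   0.        , 322.91198082],
       [  0.        , 322.09432988, 198.1647343 ],
       [  0.        ,   0.        ,   1.        ]]), 'tool_from_camera': array([[-8.74653707e-04, -9.63674436e-01, -2.67078297e-01,
         6.81440232e-02],
       [ 9.99999522e-01, -9.59655827e-04,  1.87744566e-04,
        -2.32540556e-04],
       [-4.37227883e-04, -2.67078006e-01,  9.63674814e-01,
        -1.17669488e-01],
       [ 0.00000000e+00,  0.00000000e+00,  0.00000000e+00,
         1.00000000e+00]])}
```

View pics/top0.png

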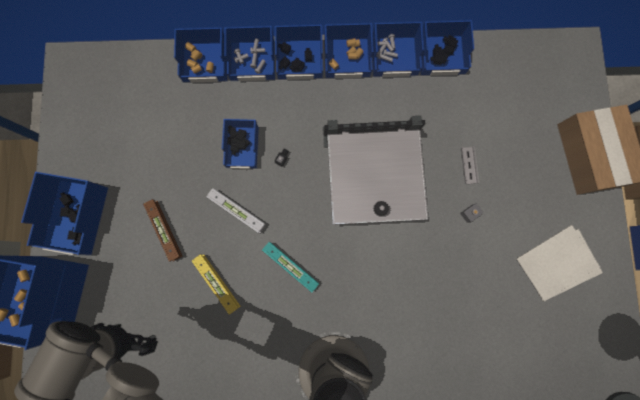

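View pics/side0.png

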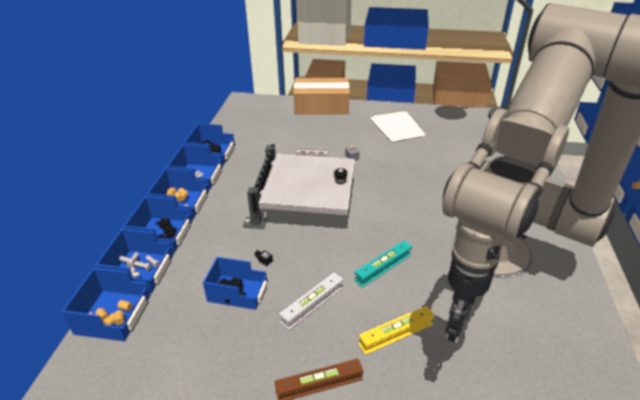

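The level meant is the silver one, at about (236,210) in the top view and (312,299) in the side view. The knob is at (381,209) top and (340,175) side, and the deck's top spans about (328,130)–(427,222) in the top view. I'll measure these now.

```bash
cat > h.py <<'E'
import numpy as np, cv2
from workcell import r, command_gripper, optics
from scipy.spatial.transform import Rotation as Ro
def quat(yaw): # tool down, tool y axis (closing line) at world angle yaw
    y=np.array([np.cos(yaw),np.sin(yaw),0]); z=np.array([0,0,-1.]); x=np.cross(y,z)
    return Ro.from_matrix(np.stack([x,y,z],1)).as_quat()
def pose(name,s=None):  # camera K, rotation world<-cam, centre
    m=optics.camera_model(name)
    if name!="wrist": return m["K"],m["R"].T,-m["R"].T@m["t"]
    T=m["tool_from_camera"];W=Ro.from_quat(s["eef_rot"]).as_matrix()
    return m["K"],W@T[:3,:3],W@T[:3,3]+s["eef_pos"]
def rays(cam,uv):
    K,R,c=cam; uv=np.atleast_2d(uv).astype(float)
    d=np.c_[uv,np.ones(len(uv))]@np.linalg.inv(K).T@R.T
    return c,d
def onz(cam,uv,z):
    c,d=rays(cam,uv); return c+d*((z-c[2])/d[:,2])[:,None]
def tri(a,ua,b,ub):
    ca,da=rays(a,ua);cb,db=rays(b,ub);A=np.c_[da[0],-db[0]]
    k=np.linalg.lstsq(A,cb-ca,rcond=None)[0];p,q=ca+k[0]*da[0],cb+k[1]*db[0]
    return (p+q)/2,np.linalg.norm(p-q)
def proj(cam,X):
    K,R,c=cam; p=(np.atleast_2d(X)-c)@R@K.T; return p[:,:2]/p[:,2:]
def blob(mask,roi):
    x0,y0,x1,y1=roi;m=np.zeros(mask.shape,np.uint8);m[y0:y1,x0:x1]=mask[y0:y1,x0:x1]
    cs,_=cv2.findContours(m,cv2.RETR_EXTERNAL,cv2.CHAIN_APPROX_NONE)
    return max(cs,key=cv2.contourArea)
E
python3 - <<'E'
from h import *
t=np.load("pics/top0.npz");s=np.load("pics/side0.npz");T=pose("top");S=pose("side")
gt=t["p"].min(2).astype(int);gs=s["p"].min(2).astype(int); mx=t["p"].max(2).astype(int)
print(t["p"][210,220],t["p"][230,200],t["p"][180,370],t["p"][209,381])
# level: bright in both views
bt=blob((mx>150).astype(np.uint8),(200,180,272,240));bs=blob((s["p"].max(2)>150).astype(np.uint8),(272,268,350,330))
rt=cv2.minAreaRect(bt);rs=cv2.minAreaRect(bs);print("level",rt,rs)
# extreme ends in top and side (left/right)
for f in (np.argmin,np.argmax):
    print(tri(T,bt[f(bt[:,0,0]),0],S,bs[f(bs[:,0,0]),0]))
print("tri mid",tri(T,rt[0],S,rs[0]))
b=cv2.boxPoints(rt);print(onz(T,b,.04).round(4)); print(onz(T,rt[0],.04))
# knob dark
kt=blob((mx<70).astype(np.uint8),(360,190,400,230));ks=blob((s["p"].max(2)<80).astype(np.uint8),(325,160,355,192))
et=cv2.minEnclosingCircle(kt);es=cv2.minEnclosingCircle(ks);print("knob",et,es,cv2.minAreaRect(kt),tri(T,et[0],S,es[0]),onz(T,et[0],.141))
# depth points
def pts(cam,d):
    v,u=np.mgrid[:400,:640];c,ry=rays(cam,np.c_[u.ravel(),v.ravel()]);return (c+ry*d.ravel()[:,None]).reshape(400,640,3)
P=pts(T,t["d"]);Q=P[125:230,322:435].reshape(-1,3)
k=Q[(Q[:,2]>.085)&(Q[:,2]<.11)];print("deck",np.median(k,0),cv2.minAreaRect((k[:,:2]*1000).astype(np.float32)))
A=np.c_[k[:,:2],np.ones(len(k))];print("plane",np.linalg.lstsq(A,k[:,2],rcond=None)[0],k[:,2].std())
k=Q[Q[:,2]>.12];k1=k[k[:,0]>k[:,0].mean()];print("rail",cv2.minAreaRect((k1[:,:2]*1000).astype(np.float32)))
k1=k[k[:,0]<k[:,0].mean()];print("knobd",k1.mean(0),k1.min(0),k1.max(0),len(k1))
Lq=P[180:240,200:272].reshape(-1,3);k=Lq[Lq[:,2]>.025];print("lev",k.mean(0),np.percentile(k[:,2],[10,50,90]),cv2.minAreaRect((k[:,:2]*1000).astype(np.float32)))
E
```

```text
[111 109 106] [107 106 102] [143 138 135] [126 120 119]
level ((234.66259765625, 209.98974609375), (62.678070068359375, 10.614096641540527), 34.56252670288086) ((310.4999694824219, 298.4999694824219), (60.99999237060547, 76.99998474121094), 90.0)
(array([0.54954006, 0.3463066 , 0.17953539]), np.float64(0.06342708562260037))
(array([ 0.43292406,  0.23067295, -0.15535334]), np.float64(0.06508091652894757))
tri mid (array([0.4980338 , 0.29471077, 0.02915119]), np.float64(0.005115062613928678))
[[0.5389 0.3825 0.04  ]
 [0.5661 0.3639 0.04  ]
 [0.4497 0.2032 0.04  ]
 [0.4233 0.2221 0.04  ]]
[[0.49407454 0.29237838 0.04      ]]
knob ((381.1428527832031, 208.5), 7.298762321472168) ((340.0, 175.7083282470703), 6.970395088195801) ((381.0, 208.5), (13.435027122497559, 13.435027122497559), 45.0) (array([ 0.47785095, -0.14928042,  0.11991165]), np.float64(0.0035842006007265376)) [[ 0.47350029 -0.14579656  0.141     ]]
deck [ 0.58006184 -0.14010656  0.09849814] ((580.2201538085938, -142.8430633544922), (281.1666564941406, 297.5359191894531), 1.2286161184310913)
plane [0.0041191  0.00077166 0.09618297] 0.0027022486272895007
rail ((718.9155883789062, -138.62554931640625), (296.1468505859375, 15.535972595214844), 89.41890716552734)
knobd [ 0.44447079 -0.10342238  0.38660553] [ 0.33547977 -0.16652406  0.12251685] [0.49608905 0.04445131 1.28394518] 241
lev [0.48924978 0.28583147 0.07308095] [0.03388829 0.03884499 0.04271197] ((437.36981201171875, 214.73641967773438), (395.4131774902344, 34.10000991821289), 54.17689514160156)
```

Run:
```python
from h import *
yaw=np.radians(-36); q=quat(yaw)
def shot(n):
    s=r.read_state();p,d=optics.get_image("wrist");cv2.imwrite(f"pics/{n}.png",p[:,:,::-1]);np.savez(f"pics/{n}.npz",p=p,d=d,pos=s["eef_pos"],rot=s["eef_rot"])
r.reach([.494,.292,.18],q);shot("w1")
r.move_straight([.444,.292,.18],q,speed=.2);shot("w2")
print(r.read_state()["time_s"])
```

```text
2.0583
```

View pics/w1.png

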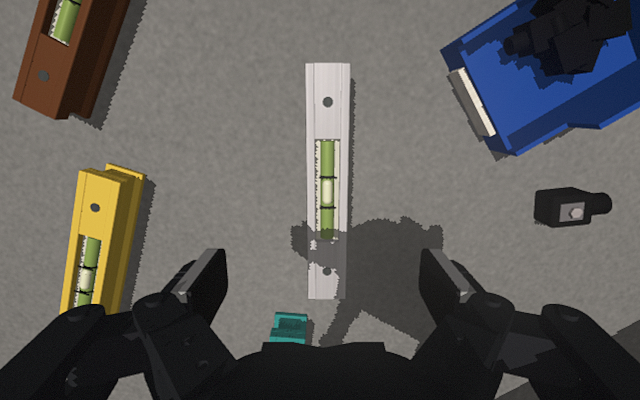

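The silver level lies upright in the image: ends at rows 63 and 299, its vial centred near (327,190), lines at rows ~178 and ~208. I'll triangulate the green vial from the two wrist positions.

Run:
```python
from h import *
out=[]
for n in ("w1","w2"):
    z=np.load(f"pics/{n}.npz");cam=pose("wrist",dict(eef_pos=z["pos"],eef_rot=z["rot"]))
    p=z["p"];hsv=cv2.cvtColor(p,cv2.COLOR_RGB2HSV)
    m=((hsv[...,0]>28)&(hsv[...,0]<65)&(hsv[...,1]>60)).astype(np.uint8)
    m=cv2.morphologyEx(m,cv2.MORPH_CLOSE,np.ones((15,5)))
    c0=proj(cam,[.494,.292,.04])[0].astype(int)
    c=blob(m,(max(c0[0]-60,0),max(c0[1]-110,0),c0[0]+60,c0[1]+110))
    R=cv2.minAreaRect(c);b=cv2.boxPoints(R);print(n,c0,R)
    o=b[np.argsort(b[:,1])];ends=[o[:2].mean(0),o[2:].mean(0)];out.append((cam,R[0],ends))
    E=onz(cam,ends,.04);v=E[0]-E[1];print("len",np.linalg.norm(v),"ang",np.degrees(np.arctan2(v[1],v[0])),E.mean(0))
(a,ca,ea),(b,cb,eb)=out
print(tri(a,ca,b,cb),[tri(a,x,b,y) for x,y in zip(ea,eb)])
```

```text
w1 [324 193] ((327.5, 189.5), (97.0, 13.0), 90.0)
len 0.08251804936634091 ang 54.27244943741764 [0.49710125 0.29212317 0.04      ]
w2 [374 158] ((376.1246643066406, 154.5062255859375), (13.882658004760742, 103.47074127197266), 2.862405300140381)
len 0.08305662118430224 ang 53.743099185807935 [0.49551518 0.29278693 0.04      ]
(array([0.49701622, 0.29217621, 0.03189087]), np.float64(0.0007113385087153659)) [(array([0.52093288, 0.32545936, 0.03417518]), np.float64(0.0006662232452018116)), (array([0.47046496, 0.25516094, 0.02891061]), np.float64(0.0006613012632557966))]
```

Run:
```python
from h import *
q=quat(np.radians(-36)); L=[.4965,.2923]
r.move_straight(L+[.09],q,speed=.25)
hit=r.move_straight(L+[.034],q,speed=.12,max_force=15)
command_gripper(0.02,60)
s=r.read_state();print(hit,s["eef_pos"],s["grip_width"],s["grip_force"],s["time_s"])
r.move_straight(L+[.16],q,speed=.25)
s=r.read_state();print("lifted",s["contact_force"],s["grip_width"])
r.reach([.555,-.055,.26],quat(np.radians(-90)))
r.hold(.3)
s=r.read_state();p,d=optics.get_image("wrist");cv2.imwrite("pics/w3.png",p[:,:,::-1]);np.savez("pics/w3.npz",p=p,d=d,pos=s["eef_pos"],rot=s["eef_rot"])
print(s["time_s"],s["eef_pos"],s["joint_positions"],s["contact_force"],s["torque"])
```

```text
False [0.49712802 0.29231687 0.03472468] 0.03295320092712022 62.50259041786194 3.7667
lifted [ 0.13862185  0.06489012 -8.23093361] 0.03290126315876898
6.0833 [ 0.55504215 -0.05424153  0.25983653] [-2.34881589e-01  3.99638541e-01  1.42651517e+00  7.73323698e-05
  1.31569896e+00  1.33457580e+00] [-0.53942808 -0.30245763 -6.86820683] [-0.01466107 -0.04023949  0.00651257]
```

View pics/w3.png

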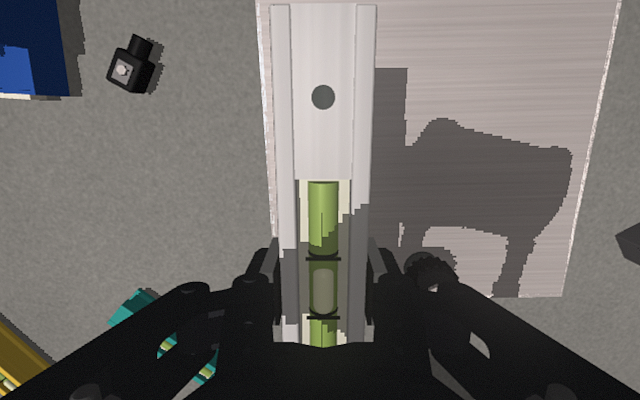

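The level hangs straight in the fingers. The deck's right edge runs from (620,0) to (567,296), its left edge starts at about (256,0), and the knob shows near (430,268), partly hidden.

Run:
```python
from h import *
z=np.load("pics/w3.npz");cam=pose("wrist",dict(eef_pos=z["pos"],eef_rot=z["rot"]))
p=z["p"].astype(int)
# right edge: strongest drop from the bright deck to the bench, per row ; left edge: rise
g=cv2.GaussianBlur(z["p"],(5,5),0).astype(int); red=g[...,0]-g[...,1]
print(p[100,560],p[100,700-80],p[100,235])
gx=np.abs(cv2.Sobel(cv2.GaussianBlur(z["p"][...,0],(5,5),0),cv2.CV_32F,1,0))
def fit(rows,lo,hi):
    uv=np.array([[lo(v)+np.argmax(gx[v,int(lo(v)):int(hi(v))]),v] for v in rows],float)
    W=onz(cam,uv,.099); 
    for _ in range(3):
        c=np.polyfit(W[:,0],W[:,1],1);e=np.abs(np.polyval(c,W[:,0])-W[:,1]);W=W[e<=np.percentile(e,85)]
    return c,np.degrees(np.arctan(c[0])),e.max(),W[:,0].min(),W[:,0].max()
R=fit(range(10,280,5),lambda v:620-v*53/296-20,lambda v:min(639,620-v*53/296+20))
Lf=fit(range(10,200,5),lambda v:256+v*.07-14,lambda v:256+v*.07+14)
print(R,Lf)
for x in (.45,.555,.7): print(x,np.polyval(R[0],x),np.polyval(Lf[0],x))
# front edge near (540,297)
uv=[[u,285+np.argmax(np.abs(np.diff(g[285:310,u,0])))] for u in range(530,562,4)];print(onz(cam,uv,.098)[:,:2].round(4).tolist())
# level's lean in the hand: edges of the top face
t=np.load("pics/top0.npz");T=pose("top");gt=cv2.GaussianBlur(t["p"][...,0],(3,3),0)
gy=np.abs(cv2.Sobel(gt,cv2.CV_32F,1,0))
for a in (322,416):
    uv=np.array([[a+np.argmax(gy[v,a:a+18]),v] for v in range(140,215,3)],float);W=onz(T,uv,.099);c=np.polyfit(W[:,0],W[:,1],1);print("top edge",np.degrees(np.arctan(c[0])),np.polyval(c,.58))
hsv=cv2.cvtColor(z["p"],cv2.COLOR_RGB2HSV)
s=z["p"]; row=[ [v]+[int(u) for u in np.argsort(-gx[v,260:390])[:6]+260] for v in (20,60,150)];print(row)
```

```text
[167 158 153] [127 123 118] [133 129 124]
(array([ 0.0207101 , -0.29749337]), np.float64(1.1864317401727507), np.float64(0.0005330861797381292), np.float64(0.4789803983054128), np.float64(0.6922331930211216)) (array([ 0.0230188 , -0.01813839]), np.float64(1.3186473774087575), np.float64(3.642919299551295e-17), np.float64(0.5659712843339191), np.float64(0.6956114966658267))
0.45 -0.28817382059463664 -0.007779924296379411
0.555 -0.28599926005626375 -0.0053629500088925725
0.7 -0.28299629550327265 -0.0020252236118869435
[[0.4438, -0.2579], [0.4449, -0.2616], [0.4449, -0.2656], [0.4449, -0.2695], [0.4449, -0.2734], [0.4449, -0.2774], [0.4449, -0.2813], [0.4449, -0.2852]]
top edge 1.4768698398355382 -0.003414060657368217
top edge 1.3934315574715004 -0.28352671667719986
[[20, 291, 288, 374, 271, 377, 268], [60, 260, 292, 289, 373, 293, 372], [150, 265, 370, 371, 266, 264, 369]]
```

```bash
cat >> h.py <<'E'
YD=np.radians(-88.75); PL=[.555,-.0555]
def look(n):
    s=r.read_state();p,d=optics.get_image("wrist");cv2.imwrite(f"pics/{n}.png",p[:,:,::-1]);np.savez(f"pics/{n}.npz",p=p,d=d,pos=s["eef_pos"],rot=s["eef_rot"])
E
python3 - <<'E'
from h import *
q=quat(YD)
r.move_straight(PL+[.150],q,speed=.2); r.hold(.2)
print(r.read_state()["contact_force"])
hit=r.move_straight(PL+[.127],q,speed=.025,max_force=10)
s=r.read_state();print(hit,s["eef_pos"],s["contact_force"],s["torque"],s["time_s"])
command_gripper(.062)
r.move_straight(PL+[.20],q,speed=.2)
r.reach([PL[0]-.068,PL[1],.215],q); r.hold(1.2)
look("w4");print(r.read_state()["time_s"])
E
```

```text
[ 0.54341004 -0.04784611 -5.36955454]
True [ 0.55484646 -0.05546732  0.13377141] [-1.81504177  0.93520051  3.13057405] [-0.02567218 -0.19664164 -0.02777219] 7.6917
10.2083
```

View pics/w4.png

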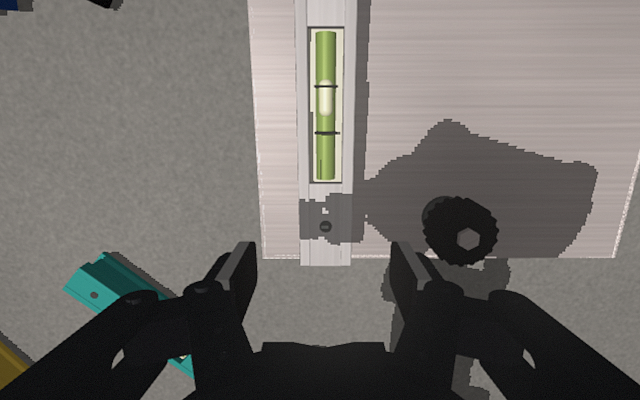

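The level lies flat on the deck with the vial centred at column 325. The lines are at rows 86 and 133 and the bubble spans about rows 80–115, towards the rear, so the front is low. The knob top is near (460,232).

```bash
cat >> h.py <<'E'
def bubble(n):
    """bubble offset (m, + to the rear) from picture n: lines are dark, bubble pale, along the vial"""
    z=np.load(f"pics/{n}.npz");cam=pose("wrist",dict(eef_pos=z["pos"],eef_rot=z["rot"]));p=z["p"]
    hsv=cv2.cvtColor(p,cv2.COLOR_RGB2HSV)
    m=((hsv[...,0]>28)&(hsv[...,0]<65)&(hsv[...,1]>60)).astype(np.uint8)
    m=cv2.morphologyEx(m,cv2.MORPH_CLOSE,np.ones((41,5)))
    c=proj(cam,PL+[.138])[0].astype(int)
    x,y,w,h=cv2.boundingRect(blob(m,(max(c[0]-60,0),max(c[1]-110,0),c[0]+60,c[1]+110)))
    u=x+w//2; S=p[y+4:y+h-4,u-4:u+5].astype(float); br=S.max(2).mean(1)
    blue=(S[...,2]/S.max(2).clip(1)).mean(1); rows=np.arange(y+4,y+h-4)
    dk=np.median(br)-br; first=rows[np.argmax(dk)]; d2=dk.copy(); d2[np.abs(rows-first)<12]=0
    def sub(r0):
        k=np.abs(rows-r0)<=2; w_=dk[k].clip(0); return (rows[k]*w_).sum()/w_.sum()
    a,b=sorted([sub(first),sub(rows[np.argmax(d2)])])
    pale=(blue>(blue.min()+blue.max())/2)&(np.abs(rows-a)>2)&(np.abs(rows-b)>2)
    k=rows[pale]
    W=onz(cam,[[u,k.min()-.5],[u,k.max()+.5],[u,a],[u,b]],.138)[:,0]
    print("box",x,y,w,h,"lines",a,b,"bubble",k.min(),k.max(),"len mm",(W[0]-W[1])*1e3,"gap mm",(W[2]-W[3])*1e3)
    return (W[:2].mean()-W[2:].mean())*.026/(W[2]-W[3])
E
python3 - <<'E'
from h import *
print("bubble",bubble("w4"))
z=np.load("pics/w4.npz");cam=pose("wrist",dict(eef_pos=z["pos"],eef_rot=z["rot"]))
print("level front end",onz(cam,[[325,265]],.14),"deck front",onz(cam,[[280,258]],.098))
print("vial",onz(cam,[[325,109.5]],.138))
# knob: dark disc seen with its wall; lower outline belongs to the top face
g=z["p"].max(2)
c=blob((g<60).astype(np.uint8),(415,190,500,275));print(cv2.minEnclosingCircle(c),cv2.boundingRect(c))
print("hex",onz(cam,[[468,238]],.145),"top",onz(cam,[[461,231]],.141))
P=z["d"][205:260,430:490]
v,u=np.mgrid[205:260,430:490];o,ry=rays(cam,np.c_[u.ravel(),v.ravel()]);X=o+ry*P.ravel()[:,None];K=X[X[:,2]>.136]
print("knob top by depth",np.median(K[:,2]),cv2.minEnclosingCircle((K[:,:2]*1000).astype(np.float32)),K.mean(0))
E
```

```text
box 316 31 20 149 lines 85.83938074504113 132.67430535663132 bubble 80 114 len mm 19.275932865230104 gap mm 26.3062483591614
bubble 0.0068473059357550105
level front end [[ 0.45499386 -0.05744085  0.14      ]] deck front [[ 0.43878203 -0.02216756  0.098     ]]
vial [[ 0.55371975 -0.05521161  0.138     ]]
((459.3511047363281, 226.60060119628906), 39.962371826171875) (422, 196, 77, 71)
hex [[ 0.47806866 -0.1464328   0.145     ]] top [[ 0.48112142 -0.14327997  0.141     ]]
knob top by depth 0.14101517454633405 ((507.2047424316406, -108.11166381835938), 71.52493286132812) [ 0.47977302 -0.14356993  0.14184863]
```

```bash
cat >> h.py <<'E'
KN=[.4785,-.1455]
def turn(cw,yaw,name):
    q=quat(yaw)
    r.reach(KN+[.20],q); command_gripper(.08)
    print("hit",r.move_straight(KN+[.135],q,speed=.15,max_force=15))
    command_gripper(.03,60); s=r.read_state()
    print("grip",s["grip_width"],s["grip_force"],s["contact_force"])
    j=np.array(s["joint_positions"]);j0=j[5];j[5]+=cw
    r.movej(j); r.hold(.2); s=r.read_state();print("turned",s["joint_positions"][5]-j0,s["torque"],s["eef_pos"])
    command_gripper(.08)
    p=list(s["eef_pos"][:2]);r.move_straight(p+[.20],None,speed=.2)
    r.reach([PL[0]-.068,PL[1],.215],quat(YD)); r.hold(1.4)
    look(name);print(r.read_state()["time_s"],"bubble",bubble(name))
E
python3 - <<'E'
from h import *
turn(2.13,np.radians(30),"w5")
E
```

```text
hit False
grip 0.04260840615751169 60.07851004600525 [-10.18212072  -4.79989418  10.00683648]
turned 2.130150284975185 [-0.05003497 -0.60516099 -0.10582323] [ 0.47829363 -0.14731027  0.13644798]
box 316 30 20 150 lines 85.34749763928234 132.4874020156775 bubble 92 126 len mm 19.644172853227282 gap mm 26.458566293928733
18.3667 bubble 6.443856845626746e-05
```

View pics/w5.png

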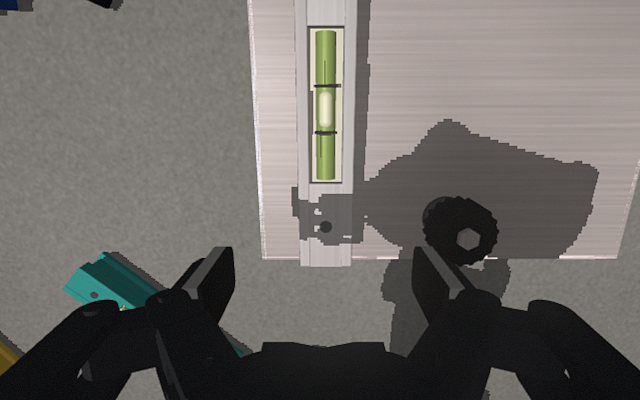

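The bubble (rows 92–126) now stands midway between the lines (85 and 132). Next I'll press down on the middle of the level.

Run:
```python
from h import *
q=quat(YD)
command_gripper(0.0,40); look("w6"); print("bubble",bubble("w6"))
r.reach(PL+[.19],q); r.hold(.3); f0=r.read_state()["contact_force"][2]
hit=r.move_straight(PL+[.150],q,speed=.02,max_force=30)
s=r.read_state();print(hit,f0,s["eef_pos"],s["contact_force"])
for _ in range(3):
    r.hold(.5);s=r.read_state();print(s["eef_pos"],s["contact_force"].round(1),s["time_s"])
look("w7")
p,d=optics.get_image("side");cv2.imwrite("pics/s7.png",cv2.resize(p[100:260,200:420,::-1],None,fx=3,fy=3))
```

```text
box 316 30 20 150 lines 85.34501030320871 132.48381152934985 bubble 92 126 len mm 19.64658270896047 gap mm 26.46106269971682
bubble 6.2727476560055e-05
True 0.23942489136209835 [ 0.55495147 -0.05546536  0.16506884] [-1.61340756 -0.31637384  4.63673328]
[ 0.55493955 -0.05548638  0.16506549] [-0.9  0.1  5.6] 21.625
[ 0.55496801 -0.05548047  0.16504544] [-1.2  0.1  4.8] 22.125
[ 0.55495137 -0.05546816  0.16504718] [-0.9 -0.4  4.6] 22.625
```

View pics/w7.png

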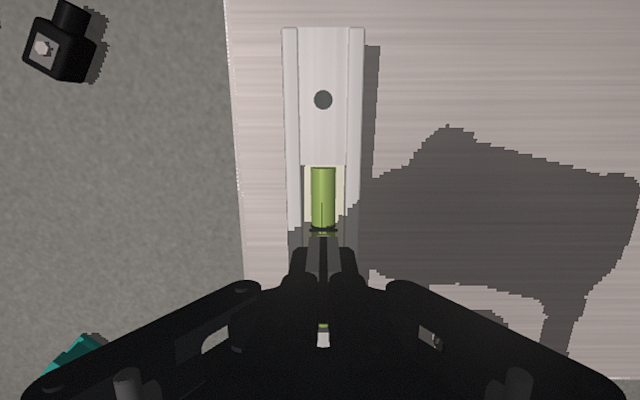

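The closed fingers stand on the middle of the level (tips near (322,240)), but the push relaxed to 5 N. I'll increase it in small steps.

Run:
```python
from h import *
q=quat(YD); z=.165
for i in range(24):
    z-=.0005; r.move_straight(PL+[z],q,speed=.01); r.hold(.15); f=r.read_state()["contact_force"]
    if f[2]>28: break
print(i,z,f)
for _ in range(4):
    r.hold(.5);s=r.read_state();print(s["eef_pos"],s["contact_force"].round(1),s["time_s"])
look("w8")
p,d=optics.get_image("top");cv2.imwrite("pics/t8.png",p[:,:,::-1])
```

```text
7 0.161 [-11.68849078   1.38591551  28.94073935]
[ 0.55500456 -0.05546575  0.1649345 ] [-10.8   2.6  27.5] 26.425
[ 0.5549994  -0.05548453  0.16493414] [-11.3   2.3  28.3] 26.925
[ 0.55498649 -0.05548526  0.16493177] [-11.2   2.3  27.9] 27.425
[ 0.55498078 -0.05548938  0.16490014] [-10.9   2.1  28.5] 27.925
```

View pics/w8.png

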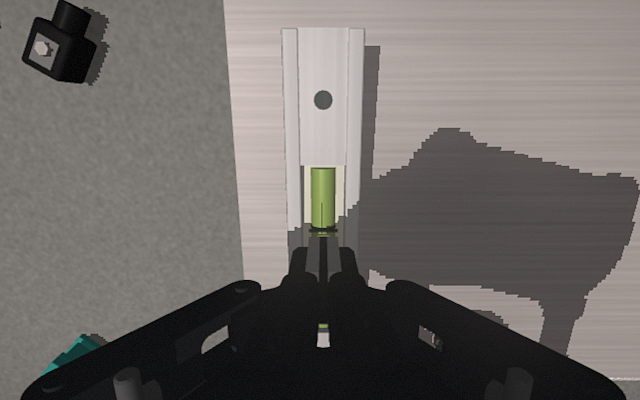

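The view hasn't changed: the level is in place under a steady push of about 28 N, and the tip height moved by less than 0.2 mm. I'm handing in.

```bash
python3 -c "
from workcell import r
print(r.finish_job())"
```

```text
the job is handed in; nothing more can be done
None
```

The job is handed in at about 28 s: the level lies front to back beside the knob, the bubble read about 0.1 mm off centre just before pressing (fingers hide it now), and the closed fingers press the level down with a steady 28 N.

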